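# Put the returned hardware back into stock

### The arm

A 6-joint arm with a two-finger parallel gripper is mounted at the origin on the work surface. World frame = base frame: x ahead of the robot, y to its left, z up, the work surface at z = 0. Lengths are in m, angles in rad, forces in N, time in s.
With the tool pointing down it reaches from about 0.375 to 0.825 m from the base axis. Payload 5.5 kg.
Tool frame: the origin (TCP) lies at the very end of the fingers, on their centre line; the grasp point (between the pads) lies 19 mm behind it (grasp_offset is the distance from the TCP to the grasp point, in m); z points along the fingers, y is the direction in which the jaws open and shut (so a half turn about z gives the same grasp; the last joint's range is limited). The gripper opens to 85 mm and grips with 20 to 120 N. Pads are 22 mm wide; open, the fingers measure 114 mm over their backs; the gripper's body (76 mm by 85 mm) begins 54 mm behind the grasp point. The pads swing forward as they close: fully open they stand 13 mm farther back than shut.
Start: joints at [-1.152, 0.314, -0.047, 1.21, 0, 1.571], TCP at [0.244, -0.548, 0.231] pointing down, gripper open.
Joint ranges: [-2.67, 2.67], [-0.69, 1.73], [-1.03, 1.25], [-2.08, 2.16], [-1.42, 1.45], [-3.14, 3.14]. Speed limits (rad/s): [2.39, 2.39, 3.01, 3.14, 3.14, 3.14].

### API

Orientations are given as a 3x3 rotation matrix whose columns are the frame's x, y, z axes.
In Python, from bench import state, capture, camera_info, job_done, recognise, masks_of, mark_of, grasp_offset gives the robot as it stands.
- The arm moves only by the shell command python3 -m creep 'ROWS' [OPENING]. ROWS is JSON, a list of rows, each an object with "dp": the shift along the world's x, y, z in mm, a list of three; "dr": the turn, a rotation vector about the world's x, y, z in degrees, a list of three. In form: [{"dp": [tx, ty, tz], "dr": [rx, ry, rz]}, ...]. A call has 1 to 10 rows; each row is the pose to reach, as a shift and turn from the pose commanded when the call began; what a row does not reach only later rows make up. A row lasts 1/8 s, in which the tool goes at most 62.5 mm and 10.7 degrees, less where a joint would pass 70% of its speed; a pose out of reach is approached as far as the arm can. A call with a gripper value outside its range is refused whole. OPENING is the finger opening in mm, from 0 to 85.4, set as the call begins (- or left out, the last holds). The fingers move at their own pace and stop on an object; the grip force is fixed at half the most. Time passes only in rows, so rows that repeat a pose let the fingers close. It gives the time, the measured TCP pose, the force and the opening at its end, in the units of the state.
- state(): the state, without advancing time (a new reading comes with each control period).
- capture(name): name is "scene" or "top" or "wrist"; returns the picture (480x640x3 uint8, red, green, blue); there is no depth.
- camera_info(name): a dict with "vfov" (degrees; the focal length in pixels is half the picture's height over the tangent of half this angle, whatever the lens; pixels are square), "cx", "cy" (the principal point, pixels), "distortion" ([k1, k2, p1, p2, k3] as OpenCV has them; the pictures are not rectified), "R" (3x3) and "t" (3): a world point X has camera coordinates R X + t. Camera axes: x right, y down, z forward; pixel columns grow to the right and rows downward; lengths in m; the calibration is good to about 2 mm. A picture is of the moment at which its call begins: read the wrist's pose just before it. camera_info takes no time and is no camera call; for the wrist camera it gives the pose at the moment of the call.
- job_done(): hands the job in, once; it reports no verdict.
Trained networks look in the newest picture that a camera, given by its name, has taken for a name from the list of things; names that differ only in an ending like _2 or _b are one class to them, and where a whole thing is asked for, a point or a joint stands for the part that bears it (a point fixed in the world has none). Each returns a list of dicts, best first, with "score" (0 to 1); they miss things now and then, are a little off and sometimes report something else, mostly with a low value. They report only what shows in the picture. A call takes as long as a camera call. They do not tell look-alikes from the thing itself.
- recognise(camera, query): "rect" ([left, top, right, bottom] in pixels, round what is visible of it).
- masks_of(camera, query): "pixels" (480x640 bool, what is visible of it) and "rect" ([left, top, right, bottom] in pixels, round what is visible of it).
- mark_of(camera, query): "pixel" ([column, row] in pixels: a listed point, or the origin of a listed thing).
The state is a dict: "clock": time; "joints": joint angles; "qd": joint speeds; "tau": joint torques, N m; "eef_pos": TCP position; "tcp_rot": TCP orientation; "wrist_force": force on the tool from outside, world axes, zero at the start; "ft_torque": the same for the moment, N m; "width": finger opening in m.
Only numpy, scipy, OpenCV 4.12 (cv2) and the standard library are available. Lean on these libraries where they do the work, as an engineer would, in place of code of your own. Each camera call takes 0.05 s, during which the arm holds its last target. There are 200 camera calls.

### The job

Put away the five loose parts lying on the bench. Each bin has a sample fixed on its ledge: put the bolt, the castor wheel and the U-bracket each into the bin that shows that part. Load the two round spacers end to end into the tube magazine, the tall one first and the short one on top of it, and do not knock over the spray can.

Things in the scene. Friction and masses are not known exactly. Their poses are not given: they have to be found in the camera images.
- bolt: loose steel hex bolt with its nut run on, 90 mm long, lying; shank 16 mm diameter, hexagons 24 mm across flats (head at the -x end, nut from x = +26 to +39 mm; bare shank from x = -34 to +26 mm). About 0.15 kg. Origin: middle of the length, on the axis (12 mm above the bench when lying); x along the shank
- wheel: loose castor wheel lying flat: black rubber tyre 50 mm diameter, 20 mm thick, grey core. About 0.06 kg. Origin: its centre (10 mm above the bench); z is the axle
- bracket: loose aluminium U-bracket, open side up: 60 mm long (its x), 40 mm wide over its two side walls (its y), 30 mm high, 4 mm thick. About 0.12 kg. Origin: centre of its envelope (15 mm above the bench)
- tall_spacer: loose steel spacer standing upright, 30 mm diameter, 45 mm tall, with a narrow dark bore (10 mm). About 0.14 kg. Origin: its centre (22.5 mm above the bench); z is its axis
- short_spacer: loose steel spacer standing upright, 30 mm diameter, 25 mm tall, with a wide dark bore (20 mm). About 0.08 kg. Origin: its centre (12.5 mm above the bench); z is its axis
- bolt_bin: red open bin, fixed to the bench, outside 130 x 130 mm, walls 40 mm high and 4 mm thick, floor 4 mm thick; on its +x side a ledge (44 mm deep, top 40 mm high) carries a fixed sample bolt, not to be taken; the top of the sample is 64 mm above the bench. Origin: centre of the underside of the open box (without ledge); z up, x towards the ledge
- wheel_bin: red open bin, fixed to the bench, outside 130 x 130 mm, walls 40 mm high and 4 mm thick, floor 4 mm thick; on its +x side a ledge (44 mm deep, top 40 mm high) carries a fixed sample wheel, not to be taken; the top of the sample is 60 mm above the bench. Origin: centre of the underside of the open box (without ledge); z up, x towards the ledge
- bracket_bin: red open bin, fixed to the bench, outside 130 x 130 mm, walls 40 mm high and 4 mm thick, floor 4 mm thick; on its +x side a ledge (44 mm deep, top 40 mm high) carries a fixed sample U-bracket, not to be taken; the top of the sample is 70 mm above the bench. Origin: centre of the underside of the open box (without ledge); z up, x towards the ledge
- magazine: upright aluminium tube on a fixed 100 x 100 x 10 mm steel plate, open on top, narrow viewing slot down its +x side. Inner floor 10 mm above the bench; bore 35 mm up to 72 mm, then a funnel widening to 53 mm (58 outside) at the rim, 86 mm above the bench. A spacer let go in the funnel slides down by itself. Origin: centre of the plate's underside, on the tube axis; z up
- can: spray can standing upright beside the work, 54 mm diameter, 160 mm tall, a bystander. Origin: centre of its underside; z is its axis
There are look-alikes about, which are no part of the job. What is shaped like the bolt but yellow is not meant. Leave any red look-alike of the magazine alone.

How it is judged:
At the end, for the whole second after the job is handed in: Bolt, wheel and U-bracket each inside their own bin (centre within 55 mm of the bin's centre in x and y, under 36 mm high, any way round); in the magazine the tall spacer on the floor, the short one on it (heights within 6 mm, 7 mm of the axis, tilt under 0.25 rad); all at rest (x of bolt in the frame of bolt_bin between -0.055 and 0.055 m and y of bolt in the frame of bolt_bin between -0.055 and 0.055 m and z of bolt in the frame of bolt_bin between 0.005 and 0.036 m and x of wheel in the frame of wheel_bin between -0.055 and 0.055 m and y of wheel in the frame of wheel_bin between -0.055 and 0.055 m and z of wheel in the frame of wheel_bin between 0.005 and 0.036 m and x of bracket in the frame of bracket_bin between -0.055 and 0.055 m and y of bracket in the frame of bracket_bin between -0.055 and 0.055 m and z of bracket in the frame of bracket_bin between 0.005 and 0.036 m and horizontal distance between each of tall_spacer, short_spacer and magazine below 0.007 m and z of tall_spacer in the frame of magazine between 0.0265 and 0.0385 m and angle between the z axis of each of tall_spacer, short_spacer and the z axis of magazine, either way round below 0.25 rad and z of short_spacer in the frame of magazine between 0.0615 and 0.0735 m and linear speed of each of bolt, wheel, bracket, tall_spacer, short_spacer below 0.02 m/s and angular speed of each of bolt, wheel, bracket, tall_spacer, short_spacer below 0.3 rad/s); the robot touches nothing.
It fails at once if the spray can is knocked over (tilted more than 0.5 rad) (angle between can's own z axis and vertical above 0.5 rad).
It also fails if it takes over 115 s, if anything falls off the work surface, if the arm or the gripper's body presses on something with over 40 N, if the wrist force passes 120 N, or if a joint passes its speed limit or range.

## Working session

There is one attempt and no reset: what is moved stays moved. The work goes in short steps, Python scripts to look and compute and a shell command to move; the robot and the scene stay as the last step left them, time stands still between calls to the robot, and variables do not carry over. Pictures are saved under pics/ and viewed, about 12 in all and at most 16, crops included, and the job is handed in when it is done.

```bash
mkdir -p pics; ls
cat > h.py <<'E'
import numpy as np, cv2
from bench import *
def save(cam,name,im=None):
    im=capture(cam) if im is None else im
    cv2.imwrite('pics/'+name+'.png',im[:,:,::-1]); return im
def K(ci):
    f=240/np.tan(np.radians(ci['vfov'])/2)
    return np.array([[f,0,ci['cx']],[0,f,ci['cy']],[0,0,1.]])
def ray(cam,px,z,ci=None):
    ci=ci or camera_info(cam)
    n=cv2.undistortPoints(np.array(px,float).reshape(-1,1,2),K(ci),np.array(ci['distortion'])).reshape(-1,2)
    R=np.array(ci['R']);t=np.array(ci['t']);C=-R.T@t
    d=np.c_[n,np.ones(len(n))]@R
    return C+d*((z-C[2])/d[:,2])[:,None]
def proj(cam,X,ci=None):
    ci=ci or camera_info(cam)
    return cv2.projectPoints(np.array(X,float).reshape(-1,1,3),cv2.Rodrigues(np.array(ci['R']))[0],np.array(ci['t'],float),K(ci),np.array(ci['distortion']))[0].reshape(-1,2)
E
python3 - <<'E'
from h import *
for c in ('top','scene','wrist'):
    save(c,c+'0'); ci=camera_info(c); R=np.array(ci['R']);print(c,ci['vfov'],-R.T@np.array(ci['t']),R[2])
zs=dict(bolt=.012,wheel=.01,bracket=.015,tall_spacer=.0225,short_spacer=.0125,bolt_bin=0,wheel_bin=0,bracket_bin=0,magazine=0,can=0)
for q,z in zs.items():
    for c in ('top','scene'):
        for m in mark_of(c,q): print(q,c,round(m['score'],2),np.round(m['pixel']),np.round(ray(c,m['pixel'],z)[0],3))
s=state();print(s['clock'],s['eef_pos'],np.round(s['tcp_rot'],3),s['wrist_force'],s['width'],grasp_offset)
E
```

```text
pics
top 54.99238685494994 [0.34020185 0.05553992 1.10999603] [ 0.13035264 -0.00248793 -0.99146457]
scene 51.69786451990048 [1.39342638 0.18620517 0.68703745] [-0.82915334 -0.09956899 -0.5500825 ]
wrist 65.95067449877403 [ 0.30571403 -0.52073144  0.37378781] [-0.24189333 -0.10603332 -0.96449186]
bolt top 0.92 [510. 358.] [ 0.211 -0.39   0.012]
bolt top 0.84 [455. 293.] [ 0.363 -0.256  0.012]
bolt scene 0.65 [193. 236.] [ 0.366 -0.266  0.012]
bolt scene 0.58 [170. 207.] [ 0.222 -0.38   0.012]
wheel top 0.64 [237. 284.] [0.372 0.265 0.01 ]
wheel scene 0.7 [406. 248.] [0.374 0.272 0.01 ]
bracket top 0.83 [406. 262.] [ 0.433 -0.136  0.015]
bracket scene 0.7 [235. 250.] [ 0.426 -0.142  0.015]
bracket scene 0.6 [193. 236.] [ 0.369 -0.265  0.015]
tall_spacer top 0.43 [289. 259.] [0.434 0.141 0.022]
tall_spacer top 0.32 [142. 288.] [0.354 0.49  0.022]
tall_spacer scene 0.59 [351. 252.] [0.421 0.14  0.022]
tall_spacer scene 0.38 [446. 299.] [0.577 0.346 0.022]
short_spacer top 0.5 [348. 252.] [0.454 0.002 0.012]
short_spacer scene 0.59 [288. 262.] [ 0.461 -0.005  0.012]
bolt_bin top 0.66 [400. 178.] [ 0.643 -0.123  0.   ]
bolt_bin scene 0.89 [222. 317.] [ 0.646 -0.114  0.   ]
wheel_bin top 0.84 [207. 207.] [0.558 0.351 0.   ]
wheel_bin scene 0.83 [445. 297.] [0.543 0.35  0.   ]
bracket_bin top 0.57 [297. 185.] [0.618 0.132 0.   ]
bracket_bin scene 0.88 [344. 310.] [0.603 0.136 0.   ]
magazine top 0.68 [471. 152.] [ 0.717 -0.305  0.   ]
magazine top 0.6 [490. 217.] [ 0.552 -0.349  0.   ]
magazine scene 0.57 [130. 284.] [ 0.556 -0.351  0.   ]
magazine scene 0.56 [112. 336.] [ 0.722 -0.314  0.   ]
can top 0.96 [142. 288.] [0.354 0.499 0.   ]
can scene 0.86 [500. 254.] [0.363 0.496 0.   ]
1.15 [ 0.24400188 -0.5481664   0.23131331] [[ 0.914  0.407  0.   ]
 [ 0.407 -0.914 -0.   ]
 [-0.     0.    -1.   ]] [ 0.34904031 -0.11508351  0.34668144] 0.08536038039115512 0.0187
```

View pics/top0.png

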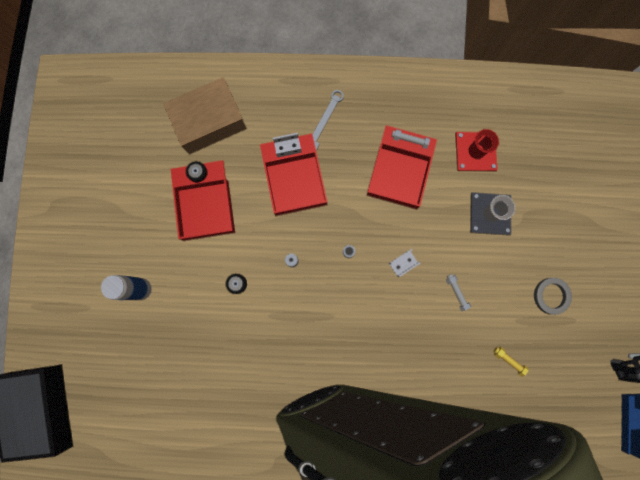

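View pics/scene0.png

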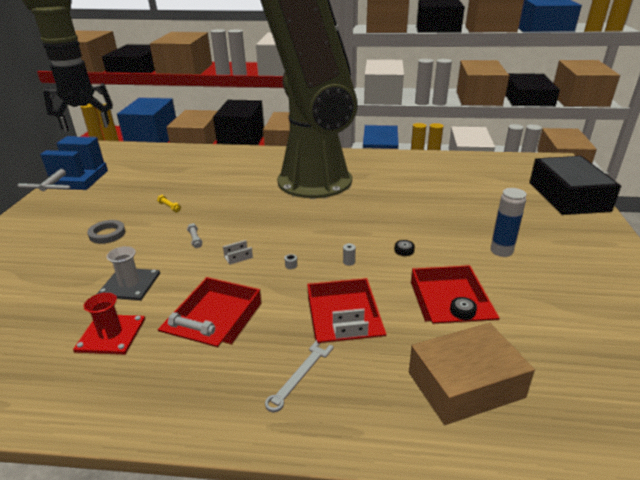

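```bash
cat > fit.py <<'E'
from h import *
from scipy.optimize import minimize
def box(x0,x1,y0,y1,z0,z1): return np.array([[x,y,z] for x in(x0,x1) for y in(y0,y1) for z in(z0,z1)])
def cyl(r,z0,z1):
    a=np.linspace(0,2*np.pi,24,endpoint=False); return np.array([[r*np.cos(b),r*np.sin(b),z] for b in a for z in(z0,z1)])
def xc(r,x0,x1): return cyl(r,x0,x1)[:,[2,0,1]]
M=dict(bolt=np.r_[xc(.0135,-.045,-.034),xc(.0135,.026,.039),xc(.008,.03,.045)]+[0,0,.012],
 wheel=cyl(.025,0,.02),bracket=box(-.03,.03,-.02,.02,0,.03),tall_spacer=cyl(.015,0,.045),short_spacer=cyl(.015,0,.025),
 bolt_bin=np.r_[box(-.065,.109,-.065,.065,0,.04),box(.075,.099,-.045,.045,.04,.064)],
 wheel_bin=np.r_[box(-.065,.109,-.065,.065,0,.04),cyl(.025,.04,.06)+[.087,0,0]],
 bracket_bin=np.r_[box(-.065,.109,-.065,.065,0,.04),box(.07,.105,-.03,.03,.04,.07)],
 magazine=np.r_[box(-.05,.05,-.05,.05,0,.01),cyl(.029,.084,.086)],can=cyl(.027,0,.16))
S=4
def hull(p):
    c=cv2.convexHull(p.astype(np.float32)); im=np.zeros((480*S,640*S),np.uint8)
    cv2.fillConvexPoly(im,np.round(c*S*16+S*8).astype(np.int32).reshape(-1,1,2),1,shift=4); return im
def fit(q,x0,cams=('top','scene'),base=0.,rots=True):
    T=[]
    for c in cams:
        ci=camera_info(c); best=None
        for m in masks_of(c,q):
            d=np.linalg.norm(ray(c,[np.mean(np.argwhere(m['pixels'])[:,::-1],0)],.01+base,ci)[0][:2]-x0[:2])
            if d<.06 and (best is None or d<best[0]): best=(d,m)
        if best is None: print(q,c,'no mask'); continue
        px=np.argwhere(best[1]['pixels'])[:,::-1]
        corners=np.concatenate([px+o for o in([-.5,-.5],[.5,-.5],[-.5,.5],[.5,.5])])
        T.append((c,ci,hull(corners)))
    def cost(v):
        C,s=np.cos(v[2]),np.sin(v[2]); P=M[q]@np.array([[C,-s,0],[s,C,0],[0,0,1]]).T+[v[0],v[1],base]
        e=0
        for c,ci,t in T:
            h=hull(proj(c,P,ci)); e+=1-(h&t).sum()/max((h|t).sum(),1)
        return e/len(T)
    best=None
    for a in (np.arange(-180,180,30) if rots else [0]):
        a=np.radians(a); r=minimize(cost,[x0[0],x0[1],a],method='Nelder-Mead',options=dict(maxiter=60,initial_simplex=[[x0[0],x0[1],a],[x0[0]+.008,x0[1],a],[x0[0],x0[1]+.008,a],[x0[0],x0[1],a+.2]]))
        if best is None or r.fun<best.fun: best=r
    print(q,cams,np.round(best.x[:2],4),'yaw',round(np.degrees(best.x[2]),1),'cost',round(best.fun,3)); return best.x
E
time python3 - <<'E'
from fit import *
cv2.setNumThreads(4)
G=dict(bolt=(.365,-.26),wheel=(.373,.268),bracket=(.43,-.139),tall_spacer=(.428,.14),short_spacer=(.457,0),bolt_bin=(.645,-.12),wheel_bin=(.55,.35),bracket_bin=(.61,.134),magazine=(.554,-.35),can=(.36,.496))
for q,g in G.items():
    rot=not q.endswith('spacer') and q not in('can','wheel')
    for c in (('top',),('top','scene')) if not rot else (('top','scene'),): fit(q,np.array(g),c,rots=rot)
E
```

```text
bolt ('top', 'scene') [ 0.3651 -0.2638] yaw 207.2 cost 0.103
wheel ('top',) [0.3747 0.268 ] yaw 5.3 cost 0.051
wheel ('top', 'scene') [0.3746 0.2676] yaw 0.9 cost 0.079
bracket ('top', 'scene') [ 0.4312 -0.132 ] yaw -52.9 cost 0.105
tall_spacer top no maskTraceback (most recent call last):
  File "<stdin>", line 6, in <module>
  File "fit.py", line 36, in fit
    a=np.radians(a); r=minimize(cost,[x0[0],x0[1],a],method='Nelder-Mead',options=dict(maxiter=60,initial_simplex=[[x0[0],x0[1],a],[x0[0]+.008,x0[1],a],[x0[0],x0[1]+.008,a],[x0[0],x0[1],a+.2]]))
                       ~~~~~~~~^^^^^^^^^^^^^^^^^^^^^^^^^^^^^^^^^^^^^^^^^^^^^^^^^^^^^^^^^^^^^^^^^^^^^^^^^^^^^^^^^^^^^^^^^^^^^^^^^^^^^^^^^^^^^^^^^^^^^^^^^^^^^^^^^^^^^^^^^^^^^^^^^^^^^^^^^^^^^^^^^^^
    res = _minimize_neldermead(fun, x0, args, callback, bounds=bounds,
                               **options)
    fsim[k] = func(sim[k])
              ~~~~^^^^^^^^
    fx = function(np.copy(x), *(wrapper_args + args))
  File "fit.py", line 33, in cost
    return e/len(T)
           ~^~~~~~~
ZeroDivisionError: division by zero

real	0m56.374s
user	0m39.535s
sys	0m16.153s
```

Run:
```python
from fit import *
G=dict(tall_spacer=(.428,.14),short_spacer=(.457,0),bolt_bin=(.645,-.12),wheel_bin=(.55,.35),bracket_bin=(.61,.134),magazine=(.554,-.35))
for q,g in G.items():
    rot=not q.endswith('spacer') and q not in('can','wheel')
    for c in (('scene',),('top','scene')) if not rot else (('top','scene'),):
        try: fit(q,np.array(g),c,rots=rot)
        except Exception as e: print(q,c,e)
s=state();print(s['clock'])
im=cv2.imread('pics/top0.png')
a=cv2.resize(im[230:320,380:520],None,fx=5,fy=5,interpolation=2)
cv2.imwrite('pics/crop1.png',a)
```

```text
tall_spacer ('scene',) [0.4305 0.1357] yaw 5.2 cost 0.047
tall_spacer top no mask
tall_spacer ('top', 'scene') [0.4305 0.1357] yaw 5.2 cost 0.047
short_spacer ('scene',) [0.4563 0.0012] yaw 10.1 cost 0.098
short_spacer ('top', 'scene') [0.4554 0.0016] yaw 4.3 cost 0.087
bolt_bin ('top', 'scene') [ 0.6438 -0.1185] yaw -14.8 cost 0.093
wheel_bin ('top', 'scene') [0.5462 0.3538] yaw 11.2 cost 0.107
bracket_bin top no mask
bracket_bin ('top', 'scene') [0.5865 0.1269] yaw 13.9 cost 0.133
magazine ('top', 'scene') [ 0.5607 -0.3481] yaw -181.1 cost 0.076
2.25
```

View pics/crop1.png

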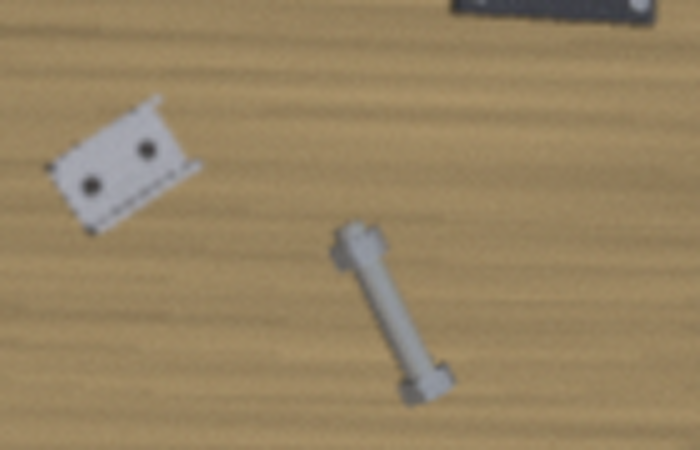

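```bash
python3 - <<'E'
from h import *
def r(n,px,z): print(n,np.round(ray('top',px,z),4).tolist())
r('bracket top corners',[[380+(a)/5,230+(b)/5] for a,b in((45,168),(157,98),(90,232),(198,165))]+[[404.4,262.7]],.03)
r('bolt ends',[[380+(a)/5,230+(b)/5] for a,b in((358,226),(430,398))],.012)
r('mag rim',[[502,207]],.086)
r('tall top',[[291.5,259]],.045); r('short top',[[348.5,251.5]],.025)
for q,z in(('bracket_bin',.04),('bolt_bin',.04),('wheel_bin',.04)): pass
r('brkbin corners front,floor',[[275,214],[326,205],[262,145],[313,135]],.04)
E
python3 -m creep '[{"dp":[23,56,-20],"dr":[0,0,0]},{"dp":[47,113,-40],"dr":[0,0,0]},{"dp":[70,169,-60],"dr":[0,0,0]},{"dp":[94,226,-80],"dr":[0,0,0]},{"dp":[117,282,-90],"dr":[0,0,0]},{"dp":[117,282,-90],"dr":[0,0,0]},{"dp":[117,282,-90],"dr":[0,0,0]}]' 85
python3 - <<'E'
from h import *
save('wrist','w1')
for m in mark_of('wrist','bolt'): print(m,ray('wrist',m['pixel'],.012))
E
```

```text
bracket top corners [[0.428, -0.094, 0.03], [0.4625, -0.147, 0.03], [0.3984, -0.1155, 0.03], [0.4312, -0.1665, 0.03], [0.4311, -0.1304, 0.03]]
bolt ends [[0.4052, -0.2479, 0.012], [0.3239, -0.2825, 0.012]]
mag rim [[0.56, -0.3471, 0.086]]
tall top [[0.4317, 0.1344, 0.045]]
short top [[0.4547, 0.0017, 0.025]]
brkbin corners front,floor [[0.5375, 0.1775, 0.04], [0.5622, 0.0578, 0.04], [0.7063, 0.2163, 0.04], [0.7346, 0.0938, 0.04]]
clock: 3.12
eef_pos: [0.3614, -0.2661, 0.1416]
tcp_rot: [[0.913, 0.408, 0.0], [0.408, -0.913, -0.001], [-0.0, 0.001, -1.0]]
wrist_force: [-0.2, 0.0, 0.5]
width: 0.0849
{'pixel': [319.3, 227.1], 'score': 0.92} [[ 0.36439415 -0.26723632  0.012     ]]
```

View pics/w1.png

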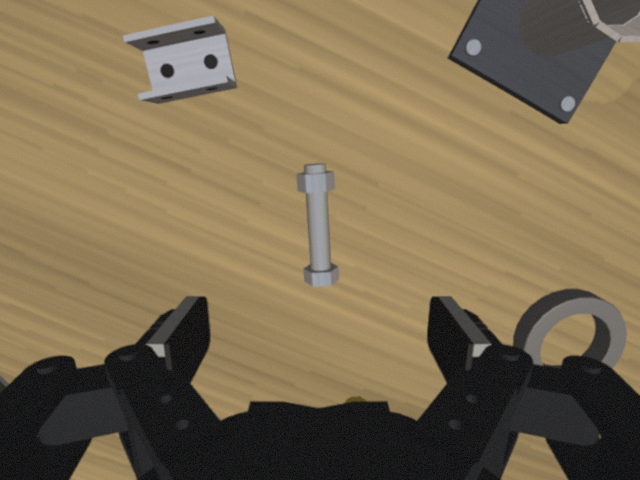

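```bash
python3 -m creep '[{"dp":[0,-2,-55],"dr":[0,0,0]},{"dp":[0,-2,-110],"dr":[0,0,0]},{"dp":[0,-2,-130],"dr":[0,0,0]},{"dp":[0,-2,-137],"dr":[0,0,0]},{"dp":[0,-2,-137],"dr":[0,0,0]}]'
python3 -m creep '[{"dp":[0,0,0],"dr":[0,0,0]},{"dp":[0,0,0],"dr":[0,0,0]},{"dp":[0,0,0],"dr":[0,0,0]},{"dp":[0,0,0],"dr":[0,0,0]},{"dp":[0,0,0],"dr":[0,0,0]},{"dp":[0,0,0],"dr":[0,0,0]}]' 5
python3 -m creep '[{"dp":[0,0,20],"dr":[0,0,0]},{"dp":[0,0,70],"dr":[0,0,0]},{"dp":[0,0,116],"dr":[0,0,0]}]'
```

```text
clock: 3.85
eef_pos: [0.3611, -0.2692, 0.0046]
tcp_rot: [[0.914, 0.405, 0.0], [0.405, -0.914, -0.0], [0.0, 0.0, -1.0]]
wrist_force: [-0.2, -0.6, -0.5]
width: 0.0851
clock: 4.6
eef_pos: [0.3613, -0.2682, 0.0049]
tcp_rot: [[0.913, 0.407, 0.0], [0.407, -0.913, -0.0], [0.0, 0.001, -1.0]]
wrist_force: [-1.5, 2.3, 6.9]
width: 0.0135
clock: 4.97
eef_pos: [0.3605, -0.2677, 0.1214]
tcp_rot: [[0.914, 0.407, -0.001], [0.407, -0.914, 0.001], [-0.001, -0.001, -1.0]]
wrist_force: [0.9, -0.5, -1.1]
width: 0.0137
```

```bash
python3 -m creep '[{"dp":[47,25,5],"dr":[0,0,0]},{"dp":[100,53,5],"dr":[0,0,0]},{"dp":[153,81,5],"dr":[0,0,0]},{"dp":[206,109,5],"dr":[0,0,0]},{"dp":[255,135,5],"dr":[0,0,0]},{"dp":[283,150,0],"dr":[0,0,0]},{"dp":[283,150,0],"dr":[0,0,0]},{"dp":[283,150,-50],"dr":[0,0,0]},{"dp":[283,150,-90],"dr":[0,0,0]},{"dp":[283,150,-104],"dr":[0,0,0]}]'
python3 -m creep '[{"dp":[0,0,0],"dr":[0,0,0]},{"dp":[0,0,0],"dr":[0,0,0]},{"dp":[0,0,0],"dr":[0,0,0]},{"dp":[0,0,0],"dr":[0,0,0]}]' 40
python3 -m creep '[{"dp":[0,0,50],"dr":[0,0,0]},{"dp":[0,0,106],"dr":[0,0,0]},{"dp":[0,0,106],"dr":[0,0,0]}]'
python3 - <<'E'
from h import *
save('wrist','w2')
E
```

```text
clock: 6.22
eef_pos: [0.6405, -0.1182, 0.0135]
tcp_rot: [[0.914, 0.406, -0.006], [0.406, -0.914, 0.001], [-0.005, -0.003, -1.0]]
wrist_force: [-0.7, -0.9, -1.5]
width: 0.0133
clock: 6.72
eef_pos: [0.6449, -0.1183, 0.0176]
tcp_rot: [[0.914, 0.407, 0.002], [0.407, -0.914, -0.0], [0.002, 0.001, -1.0]]
wrist_force: [0.1, 0.0, -0.1]
width: 0.04
clock: 7.1
eef_pos: [0.6481, -0.1188, 0.1285]
tcp_rot: [[0.913, 0.407, 0.01], [0.407, -0.914, -0.002], [0.008, 0.006, -1.0]]
wrist_force: [0.8, -0.1, -0.4]
width: 0.0401
```

View pics/w2.png

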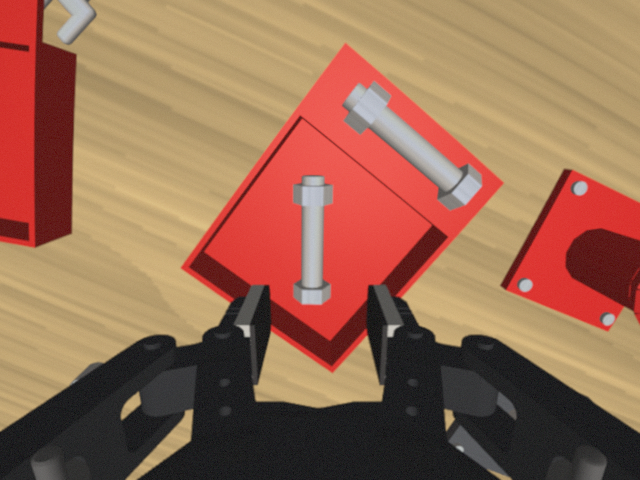

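Run:
```python
from h import *
s=state();print(np.round(s['joints'],3))
```

```text
[-0.181  0.47  -0.064  1.031 -0.     2.541]
```

```bash
python3 -m creep '[{"dp":[-20,-1,5],"dr":[0,0,10]},{"dp":[-50,-3,10],"dr":[0,0,20]},{"dp":[-80,-5,15],"dr":[0,0,30]},{"dp":[-110,-7,20],"dr":[0,0,40]},{"dp":[-140,-9,20],"dr":[0,0,50]},{"dp":[-170,-11,20],"dr":[0,0,60]},{"dp":[-200,-12,20],"dr":[0,0,70]},{"dp":[-214,-13,20],"dr":[0,0,80]},{"dp":[-214,-13,20],"dr":[0,0,90]},{"dp":[-214,-13,20],"dr":[0,0,99]}]' 85
python3 -m creep '[{"dp":[0,0,0],"dr":[0,0,0]},{"dp":[0,0,0],"dr":[0,0,0]}]'
python3 - <<'E'
from fit import *
im=save('wrist','w3')
for m in mark_of('wrist','bracket'): print(m,ray('wrist',m['pixel'],.015))
E
```

```text
clock: 8.4
eef_pos: [0.4288, -0.1309, 0.1412]
tcp_rot: [[-0.549, 0.836, -0.002], [0.836, 0.549, 0.001], [0.001, -0.001, -1.0]]
wrist_force: [-0.5, 1.1, -0.5]
width: 0.0846
clock: 8.65
eef_pos: [0.4295, -0.131, 0.1417]
tcp_rot: [[-0.542, 0.84, -0.001], [0.84, 0.542, 0.0], [0.001, -0.001, -1.0]]
wrist_force: [-0.3, -0.2, 1.1]
width: 0.0853
{'pixel': [317.7, 236.2], 'score': 0.84} [[ 0.43235421 -0.13473207  0.015     ]]
```

View pics/w3.png

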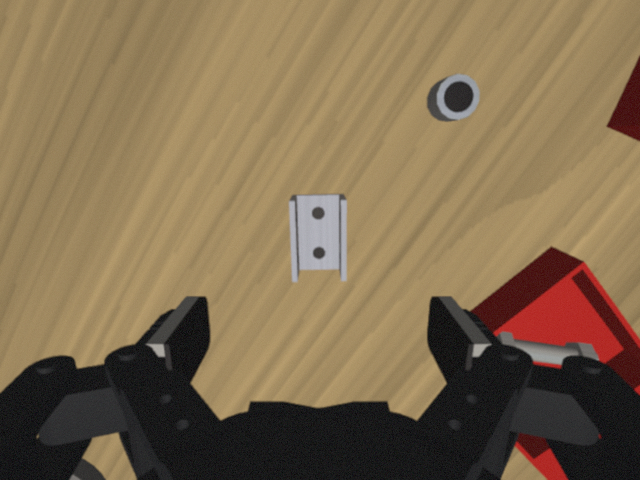

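```bash
python3 -m creep '[{"dp":[2,-3,-55],"dr":[0,0,0]},{"dp":[2,-3,-110],"dr":[0,0,0]},{"dp":[2,-3,-130],"dr":[0,0,0]},{"dp":[2,-3,-137],"dr":[0,0,0]},{"dp":[2,-3,-137],"dr":[0,0,0]}]'
python3 -m creep '[{"dp":[0,0,0],"dr":[0,0,0]},{"dp":[0,0,0],"dr":[0,0,0]},{"dp":[0,0,0],"dr":[0,0,0]},{"dp":[0,0,0],"dr":[0,0,0]},{"dp":[0,0,0],"dr":[0,0,0]}]' 30
python3 -m creep '[{"dp":[0,0,20],"dr":[0,0,0]},{"dp":[0,0,70],"dr":[0,0,0]},{"dp":[0,0,117],"dr":[0,0,0]},{"dp":[0,0,117],"dr":[0,0,0]}]'
```

```text
clock: 9.38
eef_pos: [0.4322, -0.1342, 0.0055]
tcp_rot: [[-0.544, 0.839, -0.0], [0.839, 0.544, -0.0], [-0.0, -0.0, -1.0]]
wrist_force: [0.3, 0.4, 0.6]
width: 0.0852
clock: 10.0
eef_pos: [0.4329, -0.1344, 0.0063]
tcp_rot: [[-0.545, 0.839, 0.002], [0.839, 0.545, -0.001], [-0.001, 0.001, -1.0]]
wrist_force: [-1.1, 0.2, 6.5]
width: 0.0386
clock: 10.5
eef_pos: [0.435, -0.1351, 0.126]
tcp_rot: [[-0.545, 0.839, 0.007], [0.839, 0.545, -0.002], [-0.006, 0.005, -1.0]]
wrist_force: [0.4, -0.2, -1.2]
width: 0.0394
```

```bash
python3 -m creep '[{"dp":[30,44,5],"dr":[0,0,0]},{"dp":[60,88,5],"dr":[0,0,0]},{"dp":[92,135,5],"dr":[0,0,0]},{"dp":[124,182,5],"dr":[0,0,0]},{"dp":[156,228,5],"dr":[0,0,0]},{"dp":[181,265,0],"dr":[0,0,0]},{"dp":[181,265,0],"dr":[0,0,0]},{"dp":[181,265,-50],"dr":[0,0,0]},{"dp":[181,265,-90],"dr":[0,0,0]},{"dp":[181,265,-105],"dr":[0,0,0]}]'
python3 -m creep '[{"dp":[0,0,0],"dr":[0,0,0]},{"dp":[0,0,0],"dr":[0,0,0]},{"dp":[0,0,0],"dr":[0,0,0]},{"dp":[0,0,0],"dr":[0,0,0]}]' 58
python3 -m creep '[{"dp":[0,0,50],"dr":[0,0,0]},{"dp":[0,0,106],"dr":[0,0,0]},{"dp":[0,0,120],"dr":[0,0,0]}]'
python3 - <<'E'
from h import *
save('wrist','w4')
E
```

```text
clock: 11.75
eef_pos: [0.6095, 0.1294, 0.0138]
tcp_rot: [[-0.544, 0.839, -0.006], [0.839, 0.544, -0.002], [0.002, -0.006, -1.0]]
wrist_force: [-1.1, -0.7, -0.9]
width: 0.0389
clock: 12.25
eef_pos: [0.6139, 0.131, 0.0185]
tcp_rot: [[-0.545, 0.839, 0.002], [0.839, 0.545, 0.0], [-0.001, 0.002, -1.0]]
wrist_force: [0.5, 0.7, -0.6]
width: 0.0584
clock: 12.62
eef_pos: [0.6158, 0.1315, 0.1423]
tcp_rot: [[-0.545, 0.839, 0.007], [0.839, 0.545, 0.002], [-0.003, 0.007, -1.0]]
wrist_force: [1.2, 0.1, -0.9]
width: 0.0582
```

View pics/w4.png

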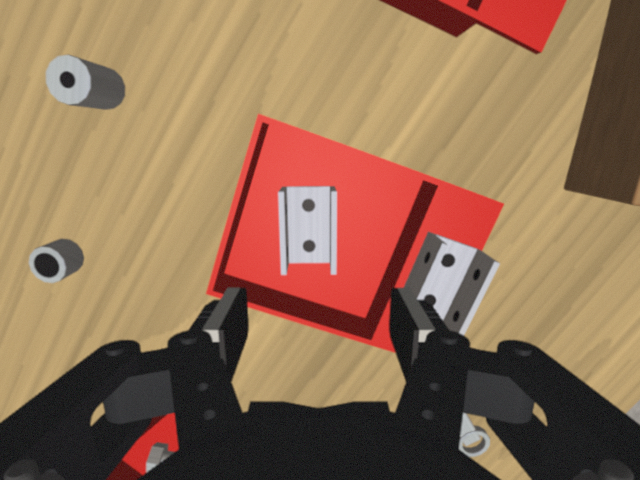

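```bash
python3 -m creep '[{"dp":[-45,26,0],"dr":[0,0,0]},{"dp":[-98,57,0],"dr":[0,0,0]},{"dp":[-150,87,0],"dr":[0,0,0]},{"dp":[-200,115,0],"dr":[0,0,0]},{"dp":[-238,137,0],"dr":[0,0,0]},{"dp":[-238,137,0],"dr":[0,0,0]},{"dp":[-238,137,0],"dr":[0,0,0]},{"dp":[-238,137,0],"dr":[0,0,0]}]' 85
python3 - <<'E'
from h import *
im=save('wrist','w5')
for m in mark_of('wrist','wheel'): print(m,ray('wrist',m['pixel'],.010))
print(state()['eef_pos'])
E
```

```text
clock: 13.68
eef_pos: [0.3758, 0.2674, 0.1369]
tcp_rot: [[-0.543, 0.839, -0.0], [0.839, 0.543, -0.0], [-0.0, -0.0, -1.0]]
wrist_force: [-0.9, -0.1, 0.5]
width: 0.0852
{'pixel': [311.2, 229.2], 'score': 0.92} [[0.37136581 0.26551002 0.01      ]]
[0.37578472 0.26737643 0.13706538]
```

```bash
python3 -m creep '[{"dp":[-3,-1,-55],"dr":[0,0,0]},{"dp":[-3,-1,-110],"dr":[0,0,0]},{"dp":[-3,-1,-127],"dr":[0,0,0]},{"dp":[-3,-1,-132],"dr":[0,0,0]},{"dp":[-3,-1,-132],"dr":[0,0,0]}]'
python3 -m creep '[{"dp":[0,0,0],"dr":[0,0,0]},{"dp":[0,0,0],"dr":[0,0,0]},{"dp":[0,0,0],"dr":[0,0,0]},{"dp":[0,0,0],"dr":[0,0,0]},{"dp":[0,0,0],"dr":[0,0,0]}]' 40
python3 -m creep '[{"dp":[0,0,20],"dr":[0,0,0]},{"dp":[0,0,70],"dr":[0,0,0]},{"dp":[0,0,117],"dr":[0,0,0]},{"dp":[0,0,117],"dr":[0,0,0]}]'
```

```text
clock: 14.4
eef_pos: [0.3727, 0.2669, 0.0056]
tcp_rot: [[-0.544, 0.839, 0.0], [0.839, 0.544, 0.0], [-0.0, 0.0, -1.0]]
wrist_force: [-1.0, 0.2, 0.4]
width: 0.0852
clock: 15.02
eef_pos: [0.3728, 0.2674, 0.0068]
tcp_rot: [[-0.545, 0.839, 0.002], [0.839, 0.545, 0.001], [-0.0, 0.002, -1.0]]
wrist_force: [-1.3, -1.8, 10.2]
width: 0.0473
clock: 15.52
eef_pos: [0.3747, 0.2689, 0.1264]
tcp_rot: [[-0.545, 0.839, 0.007], [0.839, 0.545, 0.005], [0.0, 0.008, -1.0]]
wrist_force: [-0.1, 0.0, -0.6]
width: 0.047
```

```bash
python3 -m creep '[{"dp":[45,22,5],"dr":[0,0,0]},{"dp":[98,48,5],"dr":[0,0,0]},{"dp":[150,73,5],"dr":[0,0,0]},{"dp":[176,86,0],"dr":[0,0,0]},{"dp":[176,86,0],"dr":[0,0,0]},{"dp":[176,86,-50],"dr":[0,0,0]},{"dp":[176,86,-90],"dr":[0,0,0]},{"dp":[176,86,-103],"dr":[0,0,0]}]'
python3 -m creep '[{"dp":[0,0,0],"dr":[0,0,0]},{"dp":[0,0,0],"dr":[0,0,0]},{"dp":[0,0,0],"dr":[0,0,0]},{"dp":[0,0,0],"dr":[0,0,0]}]' 65
python3 -m creep '[{"dp":[0,0,50],"dr":[0,0,0]},{"dp":[0,0,106],"dr":[0,0,0]},{"dp":[0,0,120],"dr":[0,0,0]}]'
python3 - <<'E'
from h import *
save('wrist','w6')
E
```

```text
clock: 16.52
eef_pos: [0.5446, 0.3509, 0.0162]
tcp_rot: [[-0.545, 0.839, -0.005], [0.839, 0.545, -0.003], [0.0, -0.006, -1.0]]
wrist_force: [-0.3, -0.8, -0.6]
width: 0.0474
clock: 17.02
eef_pos: [0.5487, 0.3533, 0.0205]
tcp_rot: [[-0.545, 0.839, 0.002], [0.839, 0.545, 0.001], [-0.0, 0.002, -1.0]]
wrist_force: [0.1, 0.7, 0.6]
width: 0.0651
clock: 17.4
eef_pos: [0.5504, 0.3544, 0.1444]
tcp_rot: [[-0.545, 0.839, 0.006], [0.839, 0.545, 0.004], [-0.0, 0.008, -1.0]]
wrist_force: [0.8, -0.4, -0.6]
width: 0.065
```

View pics/w6.png

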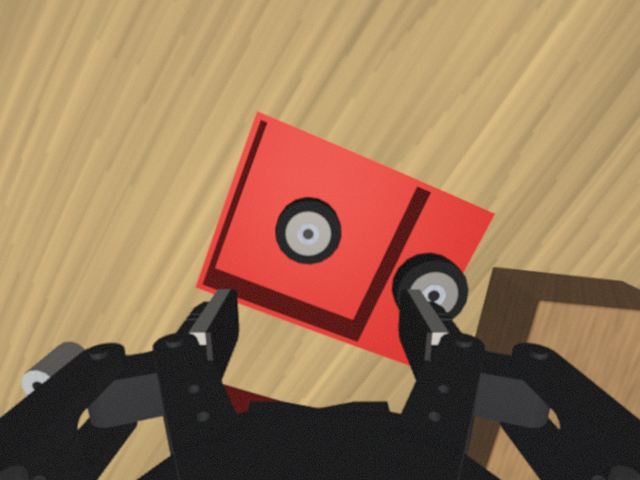

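```bash
python3 -m creep '[{"dp":[-20,-38,0],"dr":[0,0,0]},{"dp":[-46,-86,0],"dr":[0,0,0]},{"dp":[-72,-134,0],"dr":[0,0,0]},{"dp":[-98,-182,0],"dr":[0,0,0]},{"dp":[-117,-218,0],"dr":[0,0,0]},{"dp":[-117,-218,0],"dr":[0,0,0]},{"dp":[-117,-218,0],"dr":[0,0,0]},{"dp":[-117,-218,0],"dr":[0,0,0]}]' 85
python3 - <<'E'
from fit import *
im=save('wrist','w7')
for m in mark_of('wrist','tall_spacer'): print(m,ray('wrist',m['pixel'],.0225))
fit('tall_spacer',np.array([.431,.135]),('wrist',),rots=False)
print(state()['eef_pos'])
E
```

```text
clock: 18.45
eef_pos: [0.4315, 0.1356, 0.139]
tcp_rot: [[-0.545, 0.838, -0.0], [0.838, 0.545, 0.0], [0.0, 0.0, -1.0]]
wrist_force: [0.6, 0.5, 0.3]
width: 0.0848
{'pixel': [313.8, 238.0], 'score': 0.95} [[0.43089015 0.13151417 0.0225    ]]
tall_spacer ('wrist',) [0.4308 0.1349] yaw 1.0 cost 0.033
[0.43130536 0.13551648 0.13909605]
```

View pics/w7.png

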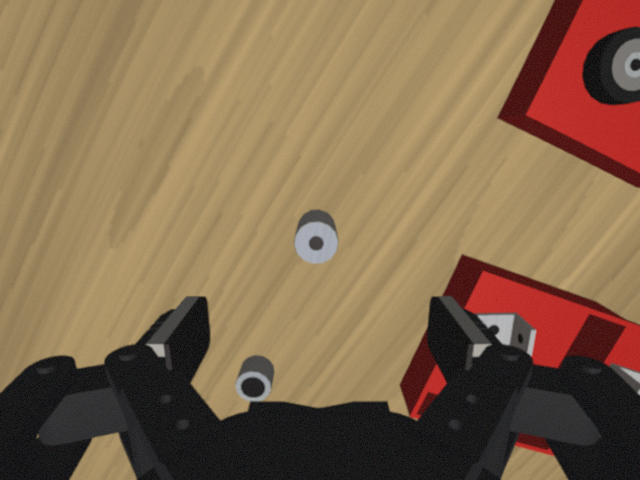

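```bash
python3 -m creep '[{"dp":[0,0,-55],"dr":[0,0,0]},{"dp":[0,0,-100],"dr":[0,0,0]},{"dp":[0,0,-117],"dr":[0,0,0]},{"dp":[0,0,-117],"dr":[0,0,0]},{"dp":[0,0,-117],"dr":[0,0,0]}]'
python3 -m creep '[{"dp":[0,0,0],"dr":[0,0,0]},{"dp":[0,0,0],"dr":[0,0,0]},{"dp":[0,0,0],"dr":[0,0,0]},{"dp":[0,0,0],"dr":[0,0,0]},{"dp":[0,0,0],"dr":[0,0,0]},{"dp":[0,0,0],"dr":[0,0,0]}]' 20
python3 -m creep '[{"dp":[0,0,20],"dr":[0,0,0]},{"dp":[0,0,70],"dr":[0,0,0]},{"dp":[0,0,120],"dr":[0,0,0]},{"dp":[0,0,140],"dr":[0,0,0]},{"dp":[0,0,140],"dr":[0,0,0]}]'
python3 -m creep '[{"dp":[13,-48,0],"dr":[0,0,0]},{"dp":[27,-101,0],"dr":[0,0,0]},{"dp":[41,-155,0],"dr":[0,0,0]},{"dp":[55,-209,0],"dr":[0,0,0]},{"dp":[70,-263,0],"dr":[0,0,0]},{"dp":[85,-318,0],"dr":[0,0,0]},{"dp":[100,-373,0],"dr":[0,0,0]},{"dp":[114,-427,0],"dr":[0,0,0]},{"dp":[125,-467,0],"dr":[0,0,0]},{"dp":[129,-482,0],"dr":[0,0,0]}]'
python3 -m creep '[{"dp":[0,0,0],"dr":[0,0,0]},{"dp":[0,0,0],"dr":[0,0,0]},{"dp":[0,0,0],"dr":[0,0,0]}]'
python3 - <<'E'
from fit import *
im=save('wrist','w8')
for m in mark_of('wrist','tall_spacer'): print('tall',m)
for m in mark_of('wrist','magazine'): print(m,ray('wrist',m['pixel'],0))
fit('magazine',np.array([.56,-.347]),('wrist',))
E
```

```text
clock: 19.23
eef_pos: [0.4318, 0.1353, 0.023]
tcp_rot: [[-0.545, 0.839, 0.001], [0.839, 0.545, 0.0], [-0.0, 0.001, -1.0]]
wrist_force: [0.8, 0.4, 1.3]
width: 0.0849
clock: 19.98
eef_pos: [0.4314, 0.135, 0.023]
tcp_rot: [[-0.545, 0.839, 0.001], [0.839, 0.545, 0.0], [-0.0, 0.001, -1.0]]
wrist_force: [-1.7, 0.0, 6.0]
width: 0.028
clock: 20.6
eef_pos: [0.4322, 0.1352, 0.1637]
tcp_rot: [[-0.545, 0.839, 0.003], [0.839, 0.545, 0.001], [-0.001, 0.003, -1.0]]
wrist_force: [0.9, 0.2, -2.1]
width: 0.0281
clock: 21.85
eef_pos: [0.5592, -0.3489, 0.1595]
tcp_rot: [[-0.543, 0.84, -0.003], [0.84, 0.543, 0.001], [0.003, -0.001, -1.0]]
wrist_force: [-0.5, -0.2, -1.3]
width: 0.0283
clock: 22.22
eef_pos: [0.5599, -0.3457, 0.1624]
tcp_rot: [[-0.546, 0.838, -0.0], [0.838, 0.546, 0.0], [0.0, -0.0, -1.0]]
wrist_force: [1.0, 0.1, -0.5]
width: 0.0277
tall {'pixel': [316.4, 303.8], 'score': 0.55}
{'pixel': [313.6, 223.6], 'score': 0.89} [[ 0.5589552  -0.35058541  0.        ]]
{'pixel': [485.6, 292.2], 'score': 0.82} [[ 0.72334014 -0.31915045  0.        ]]
magazine ('wrist',) [ 0.5604 -0.3509] yaw -182.3 cost 0.085
```

View pics/w8.png

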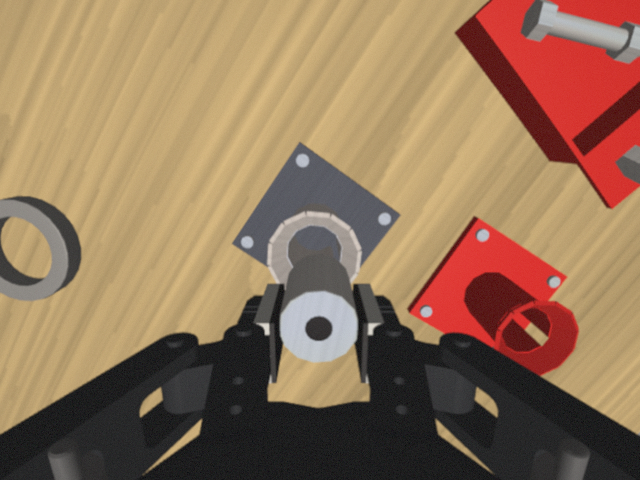

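Run:
```python
from h import *
print(state()['eef_pos'])
print('spacer top',ray('wrist',[[318.5,327]],.185),'plate',ray('wrist',[[316,230.5]],.011))
for dx in (0,.003,-.003):
    a=np.linspace(0,2*np.pi,60);p=proj('wrist',np.c_[.5604+dx+.029*np.cos(a),-.349+.029*np.sin(a),0*a+.086]);print(dx,p.min(0),p.max(0))
```

```text
[ 0.5601458  -0.34651265  0.1626629 ]
spacer top [[ 0.56048628 -0.34565422  0.185     ]] plate [[ 0.56252527 -0.3524171   0.011     ]]
0 [268.82828439 206.99682133] [361.97326081 296.05443758]
0.003 [272.94690649 209.67444879] [365.92619494 298.39275368]
-0.003 [264.69612261 204.30979631] [358.00355137 293.70630592]
```

```bash
python3 -m creep '[{"dp":[1,-4,-20],"dr":[0,0,0]},{"dp":[1,-4,-45],"dr":[0,0,0]},{"dp":[1,-4,-55],"dr":[0,0,0]},{"dp":[1,-4,-60],"dr":[0,0,0]},{"dp":[1,-4,-64],"dr":[0,0,0]},{"dp":[1,-4,-64],"dr":[0,0,0]}]'
python3 - <<'E'
from h import *
a=save('wrist','x1');b=save('scene','x2')
cv2.imwrite('pics/c9.png',np.hstack([cv2.resize(a[180:480,170:470],(400,400)),cv2.resize(b[200:320,60:180],(400,400),interpolation=2)])[:,:,::-1])
E
```

```text
clock: 23.18
eef_pos: [0.5612, -0.3513, 0.0987]
tcp_rot: [[-0.545, 0.839, 0.001], [0.839, 0.545, -0.0], [-0.001, 0.0, -1.0]]
wrist_force: [-0.6, 0.3, -1.5]
width: 0.0281
```

View pics/c9.png

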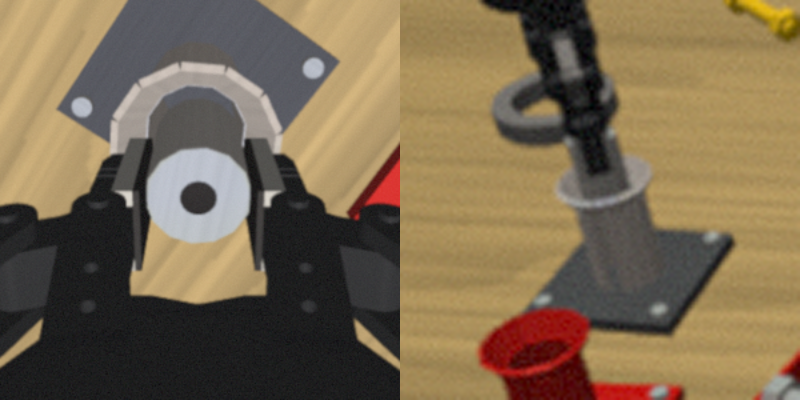

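Spacer's bottom is in the funnel, centred (left crop ≈ (197,170); right crop ≈ (605,180)). Release.

```bash
python3 -m creep '[{"dp":[0,0,0],"dr":[0,0,0]},{"dp":[0,0,0],"dr":[0,0,0]},{"dp":[0,0,0],"dr":[0,0,0]},{"dp":[0,0,0],"dr":[0,0,0]},{"dp":[0,0,0],"dr":[0,0,0]}]' 55
python3 -m creep '[{"dp":[0,0,40],"dr":[0,0,0]},{"dp":[0,0,64],"dr":[0,0,0]},{"dp":[-20,20,64],"dr":[0,0,0]},{"dp":[-20,20,64],"dr":[0,0,0]}]'
python3 - <<'E'
from h import *
a=save('wrist','y1');b=save('scene','y2')
cv2.imwrite('pics/c10.png',np.hstack([cv2.resize(a[80:480,120:520],(400,400)),cv2.resize(b[200:320,60:180],(400,400),interpolation=2)])[:,:,::-1])
E
```

```text
clock: 23.9
eef_pos: [0.561, -0.3511, 0.0983]
tcp_rot: [[-0.545, 0.839, 0.0], [0.839, 0.545, -0.0], [-0.0, 0.0, -1.0]]
wrist_force: [-0.7, 0.3, 0.6]
width: 0.0551
clock: 24.4
eef_pos: [0.5401, -0.3302, 0.1627]
tcp_rot: [[-0.545, 0.838, -0.0], [0.838, 0.545, 0.0], [0.001, -0.0, -1.0]]
wrist_force: [0.2, -0.0, -0.4]
width: 0.0552
```

View pics/c10.png

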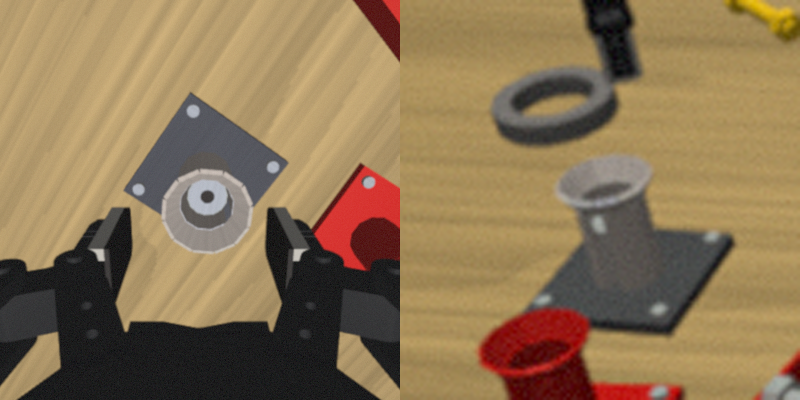

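```bash
python3 -m creep '[{"dp":[-12,48,0],"dr":[0,0,0]},{"dp":[-26,102,0],"dr":[0,0,0]},{"dp":[-40,156,0],"dr":[0,0,0]},{"dp":[-54,210,0],"dr":[0,0,0]},{"dp":[-68,264,-10],"dr":[0,0,0]},{"dp":[-80,312,-20],"dr":[0,0,0]},{"dp":[-85,333,-20],"dr":[0,0,0]},{"dp":[-85,333,-20],"dr":[0,0,0]},{"dp":[-85,333,-20],"dr":[0,0,0]},{"dp":[-85,333,-20],"dr":[0,0,0]}]' 85
python3 - <<'E'
from fit import *
im=save('wrist','w11')
for m in mark_of('wrist','short_spacer'): print(m,ray('wrist',m['pixel'],.0125))
fit('short_spacer',np.array([.4555,.0016]),('wrist',),rots=False)
print(state()['eef_pos'])
E
```

```text
clock: 25.75
eef_pos: [0.4566, 0.001, 0.1423]
tcp_rot: [[-0.543, 0.839, 0.0], [0.839, 0.543, -0.0], [-0.0, 0.0, -1.0]]
wrist_force: [-0.1, -0.4, -0.3]
width: 0.0851
{'pixel': [316.2, 231.8], 'score': 0.78} [[ 0.45655686 -0.00100264  0.0125    ]]
short_spacer ('wrist',) [ 0.4572 -0.0007] yaw 5.4 cost 0.026
[0.45623074 0.001165   0.14227462]
```

```bash
python3 -m creep '[{"dp":[1,-2,-55],"dr":[0,0,0]},{"dp":[1,-2,-110],"dr":[0,0,0]},{"dp":[1,-2,-127],"dr":[0,0,0]},{"dp":[1,-2,-132],"dr":[0,0,0]},{"dp":[1,-2,-132],"dr":[0,0,0]}]'
python3 -m creep '[{"dp":[0,0,0],"dr":[0,0,0]},{"dp":[0,0,0],"dr":[0,0,0]},{"dp":[0,0,0],"dr":[0,0,0]},{"dp":[0,0,0],"dr":[0,0,0]},{"dp":[0,0,0],"dr":[0,0,0]},{"dp":[0,0,0],"dr":[0,0,0]}]' 20
python3 -m creep '[{"dp":[0,0,20],"dr":[0,0,0]},{"dp":[0,0,70],"dr":[0,0,0]},{"dp":[0,0,120],"dr":[0,0,0]},{"dp":[0,0,150],"dr":[0,0,0]},{"dp":[0,0,150],"dr":[0,0,0]}]'
python3 -m creep '[{"dp":[13,-44,0],"dr":[0,0,0]},{"dp":[28,-95,0],"dr":[0,0,0]},{"dp":[44,-148,0],"dr":[0,0,0]},{"dp":[60,-202,0],"dr":[0,0,0]},{"dp":[76,-256,0],"dr":[0,0,0]},{"dp":[91,-307,0],"dr":[0,0,0]},{"dp":[104,-350,0],"dr":[0,0,0]},{"dp":[104,-350,0],"dr":[0,0,0]},{"dp":[104,-350,0],"dr":[0,0,0]},{"dp":[104,-350,0],"dr":[0,0,0]}]'
python3 - <<'E'
from h import *
save('wrist','w12')
E
```

```text
clock: 26.52
eef_pos: [0.4575, -0.0004, 0.0107]
tcp_rot: [[-0.544, 0.839, 0.0], [0.839, 0.544, -0.0], [-0.0, 0.0, -1.0]]
wrist_force: [0.3, -0.5, 1.3]
width: 0.0848
clock: 27.28
eef_pos: [0.4575, -0.0001, 0.0111]
tcp_rot: [[-0.545, 0.839, 0.001], [0.839, 0.545, -0.0], [-0.001, 0.001, -1.0]]
wrist_force: [-1.7, -0.3, 8.1]
width: 0.0275
clock: 27.9
eef_pos: [0.459, -0.0001, 0.1627]
tcp_rot: [[-0.545, 0.839, 0.005], [0.839, 0.545, 0.0], [-0.003, 0.004, -1.0]]
wrist_force: [0.6, -0.6, -0.9]
width: 0.0274
clock: 29.15
eef_pos: [0.5604, -0.3487, 0.1596]
tcp_rot: [[-0.546, 0.838, -0.001], [0.838, 0.546, 0.001], [0.002, -0.001, -1.0]]
wrist_force: [-0.2, 0.1, -0.6]
width: 0.027
```

View pics/w12.png

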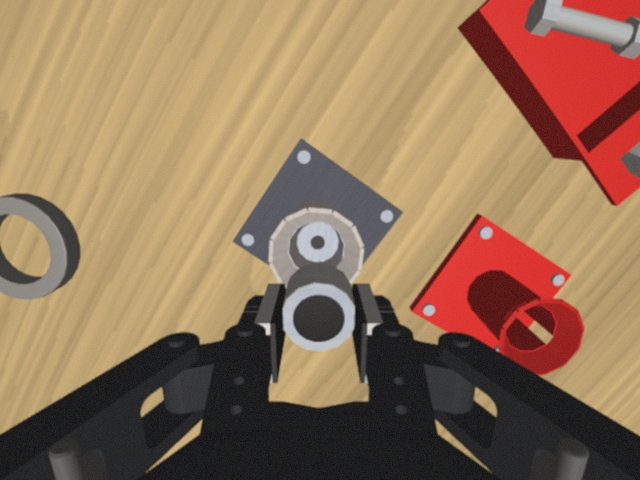

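```bash
python3 -m creep '[{"dp":[0,-1,-20],"dr":[0,0,0]},{"dp":[0,-1,-45],"dr":[0,0,0]},{"dp":[0,-1,-58],"dr":[0,0,0]},{"dp":[0,-1,-65],"dr":[0,0,0]},{"dp":[0,-1,-69],"dr":[0,0,0]},{"dp":[0,-1,-69],"dr":[0,0,0]}]'
python3 -m creep '[{"dp":[0,0,0],"dr":[0,0,0]},{"dp":[0,0,0],"dr":[0,0,0]},{"dp":[0,0,0],"dr":[0,0,0]},{"dp":[0,0,0],"dr":[0,0,0]},{"dp":[0,0,0],"dr":[0,0,0]}]' 55
python3 -m creep '[{"dp":[0,0,40],"dr":[0,0,0]},{"dp":[0,0,70],"dr":[0,0,0]},{"dp":[-20,20,70],"dr":[0,0,0]},{"dp":[-20,20,70],"dr":[0,0,0]},{"dp":[-20,20,70],"dr":[0,0,0]}]'
python3 - <<'E'
from h import *
a=save('wrist','z1');b=save('scene','z2')
cv2.imwrite('pics/c13.png',np.hstack([cv2.resize(a[130:370,200:440],(400,400),interpolation=2),cv2.resize(b[220:310,85:175],(400,400),interpolation=2)])[:,:,::-1])
# predicted top-face radius/centre of short spacer at z=.080
t=np.linspace(0,2*np.pi,60)
for z in(.08,.086,.1):
    p=proj('wrist',np.c_[.561+.015*np.cos(t),-.351+.015*np.sin(t),0*t+z]);p=(p-[200,130])/.6;print(z,p.min(0).round(),p.max(0).round())
E
```

```text
clock: 29.95
eef_pos: [0.5612, -0.3512, 0.0917]
tcp_rot: [[-0.545, 0.839, 0.0], [0.839, 0.545, -0.0], [-0.0, 0.0, -1.0]]
wrist_force: [0.5, 0.3, -2.2]
width: 0.0275
clock: 30.58
eef_pos: [0.561, -0.3512, 0.0913]
tcp_rot: [[-0.545, 0.839, 0.0], [0.839, 0.545, -0.0], [-0.0, 0.0, -1.0]]
wrist_force: [-0.0, 0.7, 0.1]
width: 0.055
clock: 31.2
eef_pos: [0.5412, -0.3314, 0.1613]
tcp_rot: [[-0.545, 0.839, 0.0], [0.839, 0.545, -0.0], [-0.0, 0.0, -1.0]]
wrist_force: [0.1, 0.2, -0.3]
width: 0.055
0.08 [172. 226.] [249. 298.]
0.086 [172. 232.] [250. 304.]
0.1 [170. 245.] [253. 322.]
```

View pics/c13.png

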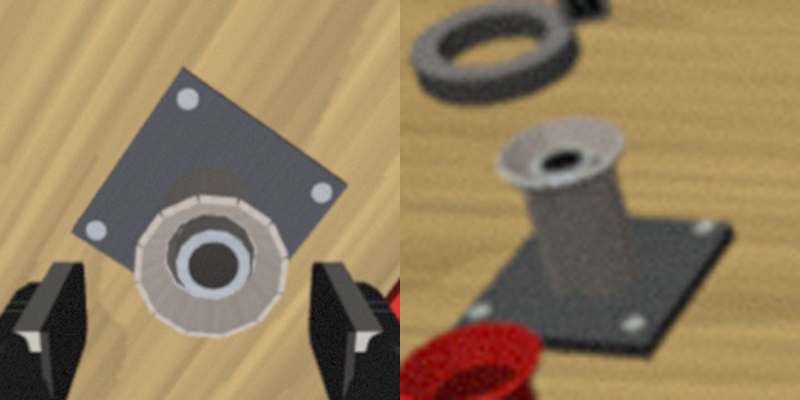

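Run:
```python
from h import *
b=save('scene','end')
for q,z in dict(bolt=.016,wheel=.014,bracket=.019,can=0).items():
    for m in mark_of('scene',q): print(q,round(m['score'],2),np.round(ray('scene',m['pixel'],z)[0],3))
```

```text
bolt 0.71 [ 0.22  -0.386  0.016]
bolt 0.63 [ 0.65  -0.113  0.016]
wheel 0.67 [0.548 0.349 0.014]
bracket 0.57 [0.606 0.129 0.019]
bracket 0.57 [0.551 0.355 0.019]
can 0.72 [0.351 0.507 0.   ]
```

View pics/end.png

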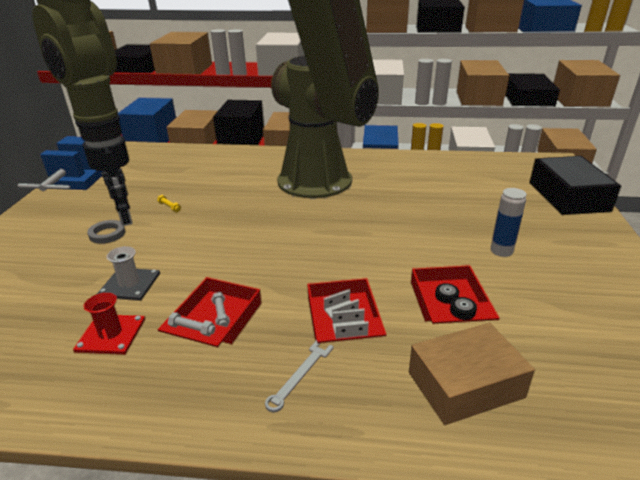

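The end picture shows the bolt at (220,308), bracket at (340,300) and wheel at (447,292), each in its matching bin. The can is upright at (508,222), and the gripper hangs clear of everything.

```bash
python3 -c "
from bench import *
print(job_done(), state()['clock'])"
```

```text
the job is handed in; nothing more can be done
the job is handed in; nothing more can be done
```

All five parts are put away and the job is handed in, with about 31 s of the 115 s used; no verdict was reported. The bolt, wheel and U-bracket are each in the bin showing that part. The tall spacer went into the grey magazine first and the short one on top of it.

- **Bins:** the last scene picture shows each part near the middle of its bin. The network positions put them within about 10 mm of the bin centres, against the 55 mm allowed.
- **Magazine:** in the wrist picture the short spacer's face lies within about 3 pixels of where it should be at 80 mm height. That means it sits level, on the axis, with the tall one on the floor below it. I checked the tall spacer only by eye, before loading the short one.
- **Can and gripper:** the can stands upright and was not touched. The gripper is clear of everything, and the wrist forces I read stayed around 10 N or less.
- **Readings that disagreed:**
    - The mask-based estimate for the bracket bin was about 27 mm off in x, because it had only one camera view. I used the bin's corners in the top picture instead.
    - The gripper's width readings came out 1 to 3 mm under the parts' real sizes.
    - The network also reported the yellow look-alike as a bolt and the wheel as a second bracket. The pictures show otherwise.

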